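# Latch the staining board and hold it out over the drip tray

## Robot

A 7-joint arm with a two-finger parallel gripper is mounted at the origin on a cart in front of the work surface, level with it; the furniture and walls round the work are solid. World frame = base frame: x ahead of the robot, y to its left, z up, the work surface at z = 0. Lengths are in m, angles in rad, forces in N, time in s.
With the tool pointing down it reaches from about 0.4 to 0.9 m from the base axis. Payload 5.6 kg.
Tool frame: the origin (TCP) lies at the very end of the fingers, on their centre line; the grasp point (between the pads) lies 19 mm behind it; z points along the fingers, y is the line along which they close (so a half turn about z gives the same grasp; the last joint's range is limited). The gripper opens to 92 mm and grips with 3 to 60 N. Pads are 20 mm wide; open, the fingers measure 128 mm over their backs; the gripper's body (75 mm by 189 mm) begins 69 mm behind the grasp point.
Start: joints at [-1.172, 0.468, -0.012, 1.603, 0.006, 1.071, -0.056], TCP at [0.278, 0.588, 0.215] pointing down, gripper open.
Joint ranges: [-2.53, 2.53], [-0.31, 2.02], [-1.57, 1.55], [0.28, 2.44], [-1.29, 4.43], [0.15, 1.84], [-2.92, 2.92]. Speed limits (rad/s): [2.57, 2.57, 3.14, 3.14, 3.14, 3.14, 3.14].

## Interface

Orientations are given as a unit quaternion [x, y, z, w].
In Python, from bench import bot gives the robot as it stands.
- The arm moves only by the tool drive_tool, never from a script. Its argument "increments" is a list that holds one entry, the list of rows, each a list of 5 numbers: the finger opening in cm, from 0 to 9.19, then the shift along the tool's x, y, z in fractions of the full range, 1 being 40 cm, then the turn about the tool's z in a scale on which 1.0 is 120 degrees. A call has 1 to 12 rows; each row is the pose to reach, as a shift and turn from the pose commanded when the call began, along the tool's axes at that moment; what a row does not reach only later rows make up. A row lasts 1/10 s, in which the tool goes at most 50 mm and 8.59 degrees, less where a joint would pass 70% of its speed; a pose out of reach is approached as far as the arm can. A shift or turn number past 1, either way, is cut back to 1. A call with a gripper value outside its range is refused whole. The fingers move at their own pace and stop on an object; "grip_force" is the grip in N (left out, the last holds). Time passes only in rows, so rows that repeat a pose let the fingers close. It gives the time, the measured TCP pose, the force, the opening and the grip force at its end, in the units of the state.
- bot.get_state(): the state, without advancing time (a new reading comes with each control period).
- bot.snapshot(name): name is "scene" or "top" or "wrist"; returns the picture (384x512x3 uint8, red, green, blue); there is no depth.
- bot.calibration(name): a dict with "K" (3x3 intrinsics, pixels), "dist_coeffs" ([k1, k2, p1, p2, k3] as OpenCV has them; the pictures are not rectified), "R" (3x3) and "t" (3): a world point X has camera coordinates R X + t; the wrist camera has in their place "tool_from_camera" (4x4, takes a point from camera to tool coordinates, whose origin is the TCP and whose axes are the flange's). Camera axes: x right, y down, z forward; pixel columns grow to the right and rows downward; lengths in m; the calibration is good to about 2 mm. A picture is of the moment at which its call begins: read the wrist's pose just before it. calibration takes no time and is no camera call.
- bot.close_job(): hands the job in; it is judged then, once.
The state is a dict: "t": time; "joint_positions": joint angles; "qd": joint speeds; "joint_efforts": joint torques, N m; "position": TCP position; "orientation": TCP orientation; "wrist_force": force on the tool from outside, world axes, zero at the start; "wrist_torque": the same for the moment, N m; "grip_width": finger opening in m; "finger_force": force on a finger pad.
Only numpy, scipy, OpenCV 4.12 (cv2) and the standard library are available. Lean on these libraries where they do the work, as an engineer would, in place of code of your own. Each camera call takes 0.05 s, during which the arm holds its last target. There are 200 camera calls.

## Task

The white staining board with two glass slides lies on its low stand beside the blue drip tray. First swing the yellow hold-down bar down across the slides until it rests in its catch; then take the board by its black knob and slide it, flat between the stand's guides without lifting or tipping it, out over the tray until its red line is flush with the end of the stand. More than half of the board then hangs free and would tip, so finish while still holding it there, level on the stand and clear of the tray, and leave the other things on the worktop where they are.

Things in the scene. Friction and masses are not known exactly. Their poses are not given: they have to be found in the camera images.
- stand: Fixed low bench, 110 (x) x 200 (y) mm: aluminium plate on grey legs, its upper face 70 mm above the worktop. Origin: centre of its underside, on the worktop. Its +y axis is the outward direction, towards the tray; z up. Dark guide strips 6 mm thick along both long sides stand 8 mm above the plate, inner faces 98 mm apart.
- stand_edge (a point): Middle of the upper edge of the stand's outward end (100 mm along +y from the stand's origin, 70 mm high), axes as the stand. The board's red line must come to this end.
- board: White plastic board, 92 (x) x 250 (y) x 12 mm, 0.4 to 0.7 kg, loose between the stand's guides (3 mm play each side), axes as the stand. Origin: centre of its underside; +y outward. Its outer end starts 7 to 40 mm beyond the stand's end. With the line flush 155 mm hangs out and the centre of mass is about 30 mm past the edge: let go, it tips; 2 to 3 N down on the knob holds it.
- red_line (a point): Middle of the red line across the board's top face, 2.5 mm wide, also drawn down both side faces; 155 mm from the board's outer end (at x = 0, y = -30 mm, z = 12 mm in the board's frame).
- knob (a point): Centre of the upright black round knob on the board's tail, 24 mm diameter (28 mm in its lowest 5 mm), 36 mm tall, standing on the board's top face; this point is 18 mm above that face, at x = 0, y = -100 mm in the board's frame. Can be pinched from above at any yaw.
- bar (a joint): Angle of the yellow hold-down bar on its hinge, rad: 0 = closed, lying level across the slides in its catch (a dark fork at the board's -x edge); grows as it opens; it starts at 1.15 to 1.80 (about upright) and stops at 2.0. A light friction hinge: it stays where it is left and needs about 0.5 N at its tip.
- bar_hinge (a point): Hinge axis of the bar, near the board's +x edge: at x = 38 mm, y = 79 mm, 10 mm above the board's top face; the axis is parallel to the board's y.
- bar_tip (a point): Centre of the 13 mm ball at the bar's free end, 83 mm from the hinge axis. The bar is 10 mm wide (y) and 6 mm thick. It swings from upright above the hinge towards the board's -x side and down; closed, its upper face is 13 mm above the board's top face. The catch, a dark fork 11.5 mm tall and 23 mm wide (y), lies 76 mm from the hinge.
- tray: Open shallow blue plastic tray, 250 (along the stand's x) x 190 (along the stand's y) x 48 mm high, fixed on the worktop at the stand's outward end, its near rim tucked under the plate; the board passes 22 mm above its rim. Origin: centre of its underside.
- stain_violet: Bystander: white bottle with violet label and violet cap, 42 mm diameter, 104 mm tall. Origin: centre of its underside.
- stain_iodine: Bystander: brown bottle with brown cap, 42 mm diameter, 102 mm tall. Origin: centre of its underside.
- timer: Bystander: small white bench timer, 66 x 62 x 20 mm. Origin: centre of its underside.
- jar_green_a: Bystander: clear jar with green cap, 51 mm diameter, 62 mm tall. Origin: centre of its underside.
- jar_green_b: Bystander: a second such jar with green cap, 51 mm diameter, 62 mm tall. Origin: centre of its underside.
- oil_dropper: Bystander: small brown dropper bottle with black cap, 27 mm diameter, 72 mm tall. Origin: centre of its underside.

How it is judged:
On the way, in this order (a step that is already met when the one before it is completed fails the run):
1. the hold-down bar rests in its catch (value of joint bar below 0.06 rad), for 0.2 s.
2. the red line is flush with the stand's end, the board level and held (y of red_line in the frame of stand_edge between -0.006 and 0.006 m and angle between board's own z axis and vertical below 0.035 rad and contact force between the fingers and board above 0.5 N), for 0.2 s.
At the end, for the whole second after the job is handed in: Bar within 0.06 rad of closed; red line within 6 mm of the stand's outward end; board level within 0.035 rad, resting on the stand (over 0.5 N, height within 4 mm), still, not touching the tray, and held by the fingers (over 0.5 N) (all of step 2 and value of joint bar below 0.06 rad and z of red_line in the frame of stand_edge between 0.008 and 0.017 m and contact force between board and stand above 0.5 N and contact force between board and tray below 0.1 N and linear speed of board below 0.01 m/s); the arm keeps its last pose, push and grip.
It fails at once if the board was tipped (angle between board's own z axis and vertical above 0.1 rad).
It fails at once if the board was lifted off the stand (z of red_line in the frame of stand_edge above 0.026 m).
It fails at once if another thing on the worktop was moved (distance of any of stain_violet, stain_iodine, timer, jar_green_a, jar_green_b, oil_dropper from where it was at the start of the episode above 0.03 m).
It also fails if it takes over 56 s, if anything falls off the work surface, if the arm or the gripper's body presses on something with over 40 N, if the wrist force passes 120 N, or if a joint passes its speed limit or range.

## Working session

There is one attempt and no reset: what is moved stays moved. The work goes in short steps, Python scripts to look and compute and a tool call to move; the robot and the scene stay as the last step left them, time stands still between calls to the robot, and variables do not carry over. Pictures are saved under pics/ and viewed, at most 10 in all, crops included, and the job is handed in when it is done.

Besides the shell and the picture viewer there is one more tool, called after "Call:" as name(argument=value, ...) on one line, values as JSON. drive_tool: Moves the arm, as the interface text tells. Its arguments: {"type":"object","properties":{"increments":{"type":"array","items":{"type":"array","items":{"type":"array","items":{"type":"number"}}}},"grip_force":{"type":"number"}},"required":["increments"]}

```bash
mkdir -p pics; python3 - <<'E'
from bench import bot
import cv2,numpy as np
s=bot.get_state();print(s)
for n in("scene","top"):
    im=bot.snapshot(n);cv2.imwrite(f"pics/{n}0.png",im[:,:,::-1]);c=bot.calibration(n);print(n,c)
print(bot.calibration("wrist"))
E
```

```text
{'t': 0.0, 'joint_positions': array([-1.17201613,  0.46837219, -0.0115466 ,  1.60362078,  0.00598565,
        1.07137148, -0.0562722 ]), 'qd': array([-1.51356719e-04,  4.23363982e-04,  1.86016720e-04,  6.60748807e-05,
        1.57507355e-03,  1.76781478e-04,  1.18967587e-03]), 'joint_efforts': array([ 4.12832032e-04, -5.20565236e+01, -1.20677237e-02, -2.43751055e+01,
       -5.64989308e-02,  1.71271496e-02,  1.55829894e-04]), 'position': array([0.27775264, 0.58703254, 0.21364472]), 'orientation': array([ 2.19143592e-01,  9.75692232e-01, -8.60041393e-04, -1.24100496e-04]), 'wrist_force': array([-0.06823346,  0.03455936,  0.62839723]), 'wrist_torque': array([ 0.00757808, -0.03639627, -0.00042528]), 'finger_force': 0.0, 'grip_width': 0.09169906389535849}
scene {'K': array([[467.21842865,   0.        , 256.13329271],
       [  0.        , 467.21842865, 195.82007009],
       [  0.        ,   0.        ,   1.        ]]), 'dist_coeffs': array([-0.17942234,  0.        ,  0.        ,  0.        ,  0.        ]), 'R': array([[ 0.68354834, -0.72990404, -0.00132965],
       [-0.47052702, -0.43925
[... 524 characters left out ...]
, -4.59191876e-04, -9.83750495e-01]]), 't': array([0.12488364, 0.55125432, 1.53278844])}
{'K': array([[292.06555599,   0.        , 255.52265291],
       [  0.        , 292.06555599, 190.28008029],
       [  0.        ,   0.        ,   1.        ]]), 'dist_coeffs': array([-0.06903535,  0.        ,  0.        ,  0.        ,  0.        ]), 'tool_from_camera': array([[-3.39327634e-04, -9.67488514e-01, -2.52914729e-01,
         7.03839422e-02],
       [ 9.99999348e-01, -5.26046374e-05, -1.14043587e-03,
         2.93846063e-04],
       [ 1.09005412e-03, -2.52914952e-01,  9.67487901e-01,
        -1.70464644e-01],
       [ 0.00000000e+00,  0.00000000e+00,  0.00000000e+00,
         1.00000000e+00]])}
```

View pics/scene0.png

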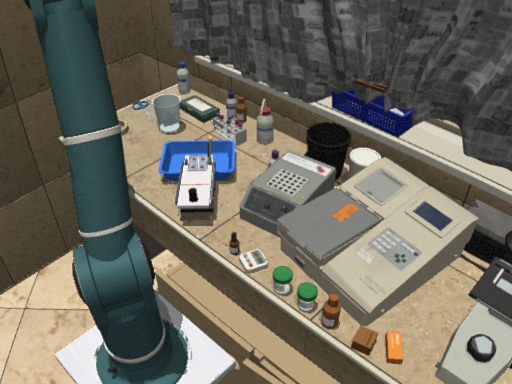

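View pics/top0.png

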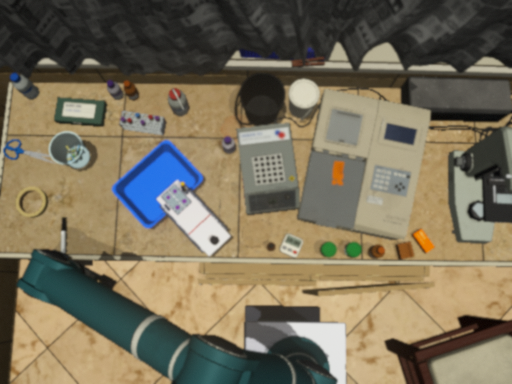

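The scene view shows the knob at about (193,194) and the upright bar at about (210,150). In the top view the knob is at about (214,240) and the board points up-left over the tray. Next I'll zoom in on both.

```bash
cat > h.py <<'E'
from bench import bot
import cv2,numpy as np
from scipy.spatial.transform import Rotation as Ro
def ray(n,uv,st=None):
    c=bot.calibration(n)
    p=cv2.undistortPoints(np.array([[uv]],float),c["K"],c["dist_coeffs"])[0,0]
    d=np.array([p[0],p[1],1.])
    if n=="wrist":
        T=c["tool_from_camera"];R=Ro.from_quat(st["orientation"]).as_matrix()
        o=R@T[:3,3]+st["position"];d=R@T[:3,:3]@d
    else: o=-c["R"].T@c["t"];d=c["R"].T@d
    return o,d/np.linalg.norm(d)
def onz(r,z): return r[0]+r[1]*(z-r[0][2])/r[1][2]
def tri(rs):
    A=sum(np.eye(3)-np.outer(d,d) for o,d in rs);b=sum((np.eye(3)-np.outer(d,d))@o for o,d in rs)
    X=np.linalg.solve(A,b)
    return X,[np.linalg.norm(np.cross(X-o,d)) for o,d in rs]
E
python3 - <<'E'
import cv2,numpy as np
a=cv2.imread("pics/scene0.png")[130:225,150:250];b=cv2.imread("pics/top0.png")[165:265,140:240]
a=cv2.resize(a,(400,380),interpolation=cv2.INTER_CUBIC);b=cv2.resize(b,(400,400),interpolation=cv2.INTER_CUBIC)
cv2.imwrite("pics/z0.png",np.hstack([a,b[:380]]))
E
```

```text
(no output)
```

View pics/z0.png

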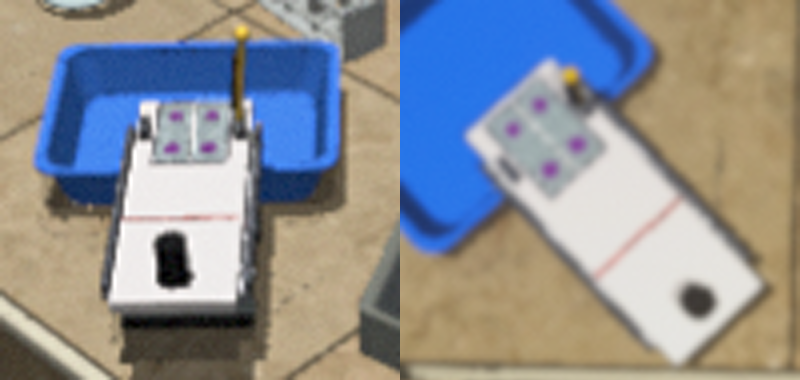

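The crop shows these pixels, in crop coordinates at ×4:

| Feature | Scene | Top |
|---|---|---|
| Ball | (241,33) | (171,76) |
| Red line ends | (122,217), (238,218) | (197,276), (284,197) |
| Knob | (173,262) | (296,300) |

The catch is at the left edge and the bar stands upright at the right.

```bash
python3 - <<'E'
from h import *
S=lambda x,y:ray("scene",((x+.5)/4-.5+150,(y+.5)/4-.5+130))
T=lambda x,y:ray("top",((x+.5)/4-.5+140,(y+.5)/4-.5+165))
P={}
for k,a,b in[("ball",(241,33),(171,76)),("lineL",(122,217),(197,276)),("lineR",(238,218),(284,197)),("catch",(144,128),(109,172)),("knobmid",(173,262),(297,299))]:
    P[k],e=tri([S(*a),T(*b)]);print(k,P[k].round(4),np.round(e,4))
zt=.082
L=onz(T(197,276),zt);Rr=onz(T(284,197),zt);print("line onz",L,Rr,np.linalg.norm(L-Rr))
print("corners tail",onz(T(279,364),zt),onz(T(366,290),zt))
print("far corner",onz(T(64,136),zt),onz(T(153,60),zt))
print("knobtop",onz(T(296,298),.115), onz(S(170,240),.118),"base",onz(S(176,286),zt))
st=bot.get_state();print(Ro.from_quat(st["orientation"]).as_matrix().round(3))
E
```

```text
ball [0.5544 0.353  0.1794] [0.0024 0.0024]
lineL [0.4143 0.3403 0.0881] [0.0018 0.0018]
lineR [0.4762 0.276  0.0862] [0. 0.]
catch [0.495  0.4113 0.0927] [0.003 0.003]
knobmid [0.3972 0.2609 0.0998] [0.0021 0.0021]
line onz [0.41347431 0.34216912 0.082     ] [0.47683689 0.27637543 0.082     ] 0.09134345713888051
corners tail [0.3464702  0.27594029 0.082     ] [0.4049962  0.21013639 0.082     ]
far corner [0.52224033 0.4520397  0.082     ] [0.58479604 0.38435414 0.082     ]
knobtop [0.39489618 0.26161311 0.115     ] [0.40040362 0.26213665 0.118     ] base [0.39556614 0.25482052 0.082     ]
[[-0.904  0.428 -0.001]
 [ 0.428  0.904 -0.001]
 [-0.    -0.002 -1.   ]]
```

Units first: shifts go in shares of 40 cm and turns go in shares of 120 degrees. So -38.6 cm is -0.965, -36 cm is -0.9, 20 degrees is 0.1667.

Call:
drive_tool(increments=[[[0,0,0,-0.075,0],[0,-0.1,-0.0275,-0.075,0.0417],[0,-0.2,-0.055,-0.075,0.0833],[0,-0.3,-0.0825,-0.075,0.125],[0,-0.4,-0.11,-0.075,0.1667],[0,-0.5,-0.1375,-0.075,0.1667],[0,-0.6,-0.165,-0.075,0.1667],[0,-0.7,-0.1925,-0.075,0.1667],[0,-0.8,-0.22,-0.075,0.1667],[0,-0.9,-0.2475,-0.075,0.1667],[0,-0.965,-0.265,-0.075,0.1667],[0,-0.965,-0.265,-0.075,0.1667]]], grip_force=20)

```text
t: 1.3
position: [0.585, 0.3214, 0.2439]
orientation: [0.389, 0.921, -0.001, 0.001]
wrist_force: [-0.2, -0.6, -0.4]
grip_width: 0.0004
finger_force: 0.0
```

```bash
python3 - <<'E'
from h import *
s=bot.get_state();print(s['t'],s['position'],Ro.from_quat(s["orientation"]).as_matrix().round(3),s['grip_width'])
im=bot.snapshot("wrist");cv2.imwrite("pics/w1.png",im[:,:,::-1]);np.save("s1.npy",s,allow_pickle=True)
E
```

```text
1.3 [0.58503073 0.3214444  0.2439431 ] [[-0.698  0.716  0.001]
 [ 0.716  0.698 -0.003]
 [-0.003 -0.001 -1.   ]] 0.0004159244452801353
```

View pics/w1.png

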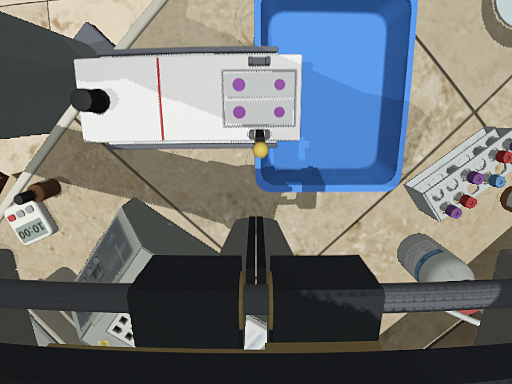

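The wrist view shows the red line from (157,58) to (162,139). The upper guide's outward end is at about (278,48) and the ball is at (260,149). The board's outer edge runs from (301,55) to (300,139), and the knob top is at (83,101).

```bash
python3 - <<'E'
from h import *
s=np.load("s1.npy",allow_pickle=True).item()
im=cv2.imread("pics/w1.png")
W=lambda u,v,z:onz(ray("wrist",(u,v),s),z)
a,b=W(157,58,.082),W(162,139,.082)
f1,f2=W(301,55,.082),W(300,139,.082);t1,t2=W(75,62,.082),W(84,142,.082)
g=W(278,48,.078)
y=(f1-t1)+(f2-t2);y/=np.linalg.norm(y);x=np.array([y[1],-y[0],0])
m=(a+b)/2
print("y",y,"line",a,b,np.linalg.norm(a-b),m)
for n,p in[("f1",f1),("f2",f2),("t1",t1),("t2",t2),("g",g)]:print(n,p.round(4),"rel line x,y",(p-m)@x*1000,(p-m)@y*1000)
rb=ray("wrist",(260,149),s)
c=(210.0-0,138.0);X,e=tri([rb,ray("scene",(209.9,137.9)),ray("top",(182.4,183.6))]);print("ball",X,e,(X-m)@x*1000,(X-m)@y*1000)
X,e=tri([ray("wrist",(83,101),s),ray("scene",(192.1,189.6))]);print("knobtop",X,e,(X-m)@x*1000,(X-m)@y*1000)
print("tcp",(s['position']-m)@x*1000,(s['position']-m)@y*1000)
print("color line rows around guide end", im[46:50,270:286].mean(0).round(0).tolist()[::2])
E
```

```text
y [7.08995612e-01 7.05212891e-01 1.12012274e-16] line [0.41862683 0.34066945 0.082     ] [0.47876677 0.27826675 0.082     ] 0.08666550085943849 [0.4486968 0.3094681 0.082    ]
f1 [0.5276 0.4497 0.082 ] rel line x,y -43.72645560173705 154.83678319703782
f2 [0.591  0.3871 0.082 ] rel line x,y 45.332297710509984 155.6531746194878
t1 [0.3532 0.2753 0.082 ] rel line x,y -43.108171544739236 -91.78649383405549
t2 [0.4141 0.212  0.082 ] rel line x,y 44.71401365351217 -93.3045165666373
g [0.5049 0.4382 0.078 ] rel line x,y -51.6747112217079 130.60507584667096
ball [0.55622111 0.35428936 0.17752296] [np.float64(0.0016628582377356958), np.float64(0.001948401648097213), np.float64(0.003292661479779846)] 44.049457713773045 107.84279169048348
knobtop [0.40115368 0.26208551 0.11766437] [np.float64(0.0006994563311791803), np.float64(0.0006994563311791955)] 0.0660331945522008 -67.12267827420679
tcp 87.65330203770762 105.10600146049282
color line rows around guide end [[142.0, 126.0, 119.0], [144.0, 127.0, 119.0], [142.0, 127.0, 120.0], [138.0, 126.0, 120.0], [213.0, 136.0, 79.0], [237.0, 159.0, 94.0], [236.0, 158.0, 94.0], [236.0, 158.0, 94.0]]
```

In the tool's units: 13.3 cm is 0.3325, 12.7 cm is 0.3175.

Call:
drive_tool(increments=[[[0,0,0.0075,0.1,0],[0,0,0.0075,0.2,0],[0,0,0.0075,0.23,0],[0,0.045,0.0075,0.23,0],[0,0.0875,0.0075,0.23,0],[0,0.13,0.0075,0.235,0],[0,0.1675,0.0075,0.245,0],[0,0.2,0.0075,0.2675,0],[0,0.2125,0.0075,0.2825,0],[0,0.225,0.0075,0.3,0],[0,0.235,0.0075,0.3175,0],[0,0.24,0.0075,0.3325,0]]])

```text
t: 2.55
position: [0.5161, 0.3968, 0.1107]
orientation: [0.385, 0.923, -0.0, -0.0]
wrist_force: [-0.5, 0.3, 0.3]
grip_width: 0.0007
finger_force: 0.1
```

In the tool's units: 1.6 cm is 0.04, 1.5 cm is 0.0375.

Call:
drive_tool(increments=[[[0,0.0025,0,0.0125,0],[0,0.005,0,0.025,0],[0,0.005,0,0.0325,0],[0,0.005,0,0.0375,0],[0,0.005,0,0.04,0]]])

```text
t: 3.05
position: [0.5149, 0.3983, 0.0955]
orientation: [0.385, 0.923, -0.0, 0.0]
wrist_force: [0.4, -1.0, 1.6]
grip_width: 0.0006
finger_force: 1.0
```

```bash
python3 - <<'E'
from h import *
s=bot.get_state();print(s['t'],s['position'],s['wrist_force'])
im=bot.snapshot("wrist");im2=bot.snapshot("scene")
a=cv2.resize(im[:,:,::-1],(400,300));b=cv2.resize(im2[120:220,150:250,::-1],(400,400),interpolation=cv2.INTER_CUBIC)[:300]
cv2.imwrite("pics/b1.png",np.hstack([a,b]))
E
```

```text
3.05 [0.51491619 0.39828113 0.09545708] [ 0.44636351 -1.00541497  1.56277331]
```

View pics/b1.png

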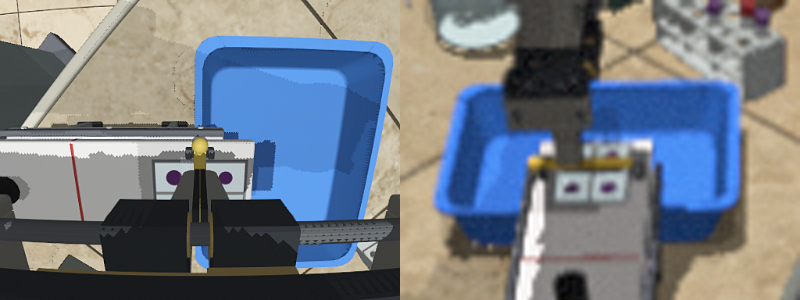

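The bar lies across the slides with its ball in front of the catch fork, at about (200,147). I'll press slightly more to seat it, then rise and check.

In the tool's units: 0.3 cm is 0.0075, 0.2 cm is 0.005.

Call:
drive_tool(increments=[[[0,0,0,0.0025,0],[0,0,0,0.005,0],[0,0,0,0.0075,0],[0,0,0,0.0075,0]]])

```text
t: 3.55
position: [0.5152, 0.3986, 0.0951]
orientation: [0.385, 0.923, 0.001, 0.0]
wrist_force: [-3.8, -3.3, 13.2]
grip_width: 0.0002
finger_force: 6.7
```

In the tool's units: -15 cm is -0.375, -12 cm is -0.3.

Call:
drive_tool(increments=[[[0,0,0,-0.1,0],[1,0,0,-0.2,0],[3,-0.05,-0.05,-0.3,0],[6,-0.1,-0.1,-0.375,0],[6,-0.15,-0.15,-0.375,0],[6,-0.2,-0.2,-0.375,0],[6,-0.225,-0.25,-0.375,0],[6,-0.225,-0.25,-0.375,0],[6,-0.225,-0.25,-0.375,0]]])

```text
t: 4.45
position: [0.5071, 0.2646, 0.243]
orientation: [0.385, 0.923, 0.001, 0.0]
wrist_force: [0.4, -0.3, -0.1]
grip_width: 0.0595
finger_force: 0.0
```

```bash
python3 - <<'E'
from h import *
s=bot.get_state();print(s['t'],s['position'],s['wrist_force'])
im=bot.snapshot("wrist");cv2.imwrite("pics/w2.png",im[:,:,::-1]);np.save("s2.npy",s,allow_pickle=True)
cv2.imwrite("pics/w2z.png",cv2.resize(im[20:220,60:460,::-1],(800,400),interpolation=cv2.INTER_CUBIC))
E
```

```text
4.45 [0.50710749 0.2645622  0.2430481 ] [ 0.44347784 -0.3057097  -0.09173015]
```

View pics/w2z.png

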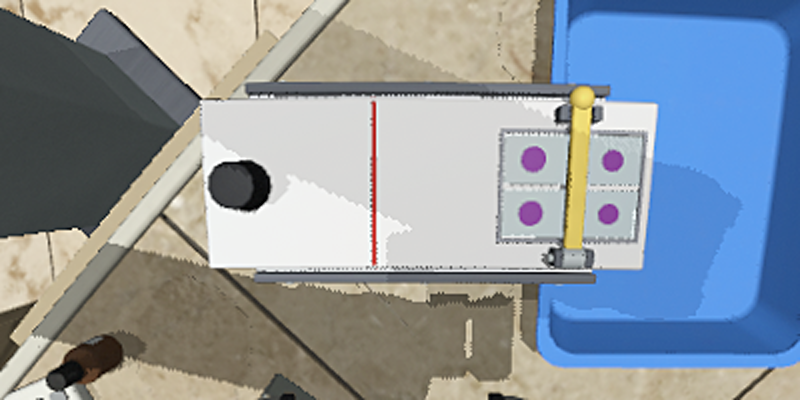

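The bar lies in the catch. In the crop at ×2, the red line runs from (374,101) to (375,264), the guide ends are at (610,90) and (595,278), and the knob top is at about (236,185).

```bash
python3 - <<'E'
from h import *
s=np.load("s2.npy",allow_pickle=True).item();Rm=Ro.from_quat(s["orientation"]).as_matrix()
W=lambda u,v,z:onz(ray("wrist",((u+.5)/2-.5+60,(v+.5)/2-.5+20),s),z)
rw=lambda u,v:ray("wrist",((u+.5)/2-.5+60,(v+.5)/2-.5+20),s)
Tl=lambda p:(Rm.T@(p-s['position'])*1000).round(1)
pts=dict(l1=W(374,101,.082),l2=W(375,264,.082),g1=W(610,90,.078),g2=W(595,278,.078),gs1=W(247,88,.078),gs2=W(257,276,.078),f1=W(657,103,.082),f2=W(642,268,.082),t1=W(202,101,.082),t2=W(210,268,.082),k=W(236,185,.118),ball=W(582,97,.092))
for k,p in pts.items():print(k,p.round(4),Tl(p))
sc=bot.snapshot("scene");t=bot.snapshot("top")
for n,im in(("scene",sc),("top",t)):
    h=cv2.cvtColor(im,cv2.COLOR_RGB2HSV)
    m=cv2.inRange(h,(18,110,90),(34,255,255));x0,y0,x1,y1=(165,125,225,185) if n=="scene" else(140,165,215,220)
    yy,xx=np.nonzero(m[y0:y1,x0:x1]);print(n,len(xx),xx.min()+x0,xx.max()+x0,yy.min()+y0,yy.max()+y0)
    if len(xx):
        i=xx.argmin();u=(xx[i]+x0+1.0,yy[xx<=xx.min()+3].mean()+y0)
        X,e=tri([ray(n,u),rw(582,97)]);print("ball",u,X,e)
# knob top across w1 and w2
s1=np.load("s1.npy",allow_pickle=True).item()
X,e=tri([ray("wrist",(83,101),s1),rw(236,185)]);print("knob",X,e,Tl(X))
E
```

```text
l1 [0.4187 0.3412 0.082 ] [116.6  -9.2 161.1]
l2 [0.4803 0.2788 0.082 ] [ 29.   -9.3 161. ]
g1 [0.5048 0.4369 0.078 ] [124.1 119.3 165.2]
g2 [0.5772 0.3628 0.078 ] [ 20.6 118.7 165.2]
gs1 [0.3641 0.2983 0.078 ] [124.5 -78.2 165. ]
gs2 [0.4366 0.2254 0.078 ] [ 21.7 -77.8 165. ]
f1 [0.5274 0.4498 0.082 ] [117.4 144.4 161.3]
f2 [0.5908 0.3856 0.082 ] [ 27.2 144.4 161.2]
t1 [0.352  0.2766 0.082 ] [ 117.6 -102.1  160.9]
t2 [0.4144 0.211  0.082 ] [  27.  -103.8  160.9]
k [0.4016 0.2626 0.118 ] [ 72.8 -76.6 125. ]
ball [0.4951 0.4188 0.092 ] [118.1  99.7 151.2]
scene 64 182 207 159 162
ball (np.float64(183.0), np.float64(160.8)) [0.49470261 0.41878823 0.09281801] [np.float64(0.0003887977768082503), np.float64(0.0003887977768081999)]
top 78 163 182 191 210
ball (np.float64(164.0), np.float64(207.64285714285714)) [0.49757794 0.42779689 0.06331352] [np.float64(0.0008619335619143917), np.float64(0.0008619335619142001)]
knob [0.40200298 0.26243771 0.11886394] [np.float64(0.0004186845307920878), np.float64(0.0004186845307920249)] [ 72.3 -76.4 124.1]
```

In the tool's units: 15.3 cm is 0.3825, -7.8 cm is -0.195.

Call:
drive_tool(increments=[[[6,0.1,-0.1,0,0],[6,0.18,-0.195,0,0],[6,0.18,-0.195,0.075,0],[6,0.18,-0.195,0.175,0],[6,0.18,-0.195,0.275,0],[6,0.18,-0.195,0.35,0],[6,0.18,-0.195,0.3825,0],[6,0.18,-0.195,0.3825,0]]])

```text
t: 5.4
position: [0.4, 0.2605, 0.0881]
orientation: [0.385, 0.923, -0.002, -0.001]
wrist_force: [-0.1, -0.4, 1.2]
grip_width: 0.0602
finger_force: 0.0
```

Call:
drive_tool(increments=[[[3.5,0,0,0,0],[3,0,0,0,0],[2.5,0,0,0,0],[1.5,0,0,0,0],[1.5,0,0,0,0],[1.5,0,0,0,0],[1.5,0,0,0,0]]], grip_force=25)

```text
t: 6.1
position: [0.4002, 0.2598, 0.0901]
orientation: [0.385, 0.923, -0.001, -0.0]
wrist_force: [-3.0, -2.3, 6.6]
grip_width: 0.0234
finger_force: 25.0
```

In the tool's units: 6 cm is 0.15, 2.3 cm is 0.0575.

Call:
drive_tool(increments=[[[1.5,0,0.0125,0,0],[1.5,0,0.0325,0,0],[1.5,0,0.0575,0,0],[1.5,0,0.0825,0,0],[1.5,0,0.1075,0,0],[1.5,0,0.1325,0,0],[1.5,0,0.15,0,0],[1.5,0,0.15,0,0]]])

```text
t: 6.9
position: [0.4415, 0.3003, 0.0899]
orientation: [0.385, 0.923, -0.003, -0.002]
wrist_force: [-6.5, -6.7, 11.5]
grip_width: 0.0232
finger_force: 25.0
```

In the tool's units: 6.2 cm is 0.155, 5.7 cm is 0.1425.

Call:
drive_tool(increments=[[[1.5,0,0.02,0,0],[1.5,0,0.045,0,0],[1.5,0,0.07,0,0],[1.5,0,0.095,0,0],[1.5,0,0.12,0,0],[1.5,0,0.1425,0,0],[1.5,0,0.155,0,0],[1.5,0,0.155,0,0]]])

```text
t: 7.7
position: [0.4857, 0.3439, 0.09]
orientation: [0.385, 0.923, -0.003, -0.002]
wrist_force: [-5.8, -6.8, 10.3]
grip_width: 0.0234
finger_force: 25.0
```

```bash
python3 - <<'E'
from h import *
s=bot.get_state();print(s['t'],s['position'],s['wrist_force'])
np.save("s3.npy",s,allow_pickle=True)
im=bot.snapshot("wrist");sc=bot.snapshot("scene");t=bot.snapshot("top")
cv2.imwrite("pics/w3.png",im[:,:,::-1]);cv2.imwrite("pics/sc3.png",sc[:,:,::-1]);cv2.imwrite("pics/t3.png",t[:,:,::-1])
a=cv2.resize(im[:,:,::-1],(400,300));b=cv2.resize(sc[125:225,150:250,::-1],(400,400),interpolation=cv2.INTER_CUBIC)[:300]
cv2.imwrite("pics/v3.png",np.hstack([a,b]))
E
```

```text
7.7 [0.48574942 0.34390512 0.08999011] [-5.84863615 -6.84269452 10.31472005]
```

View pics/v3.png

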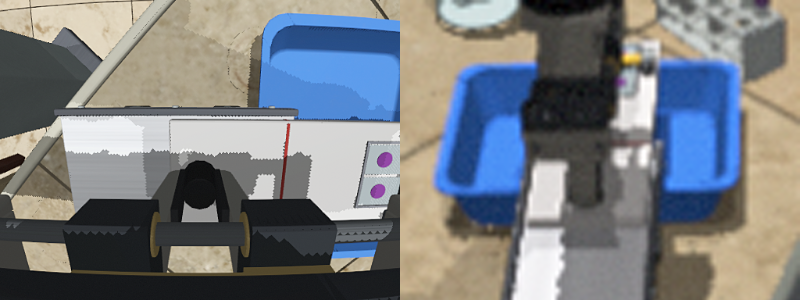

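The board is out and held, and the red line, at about (289,125), lies just short of the guide end at (298,110). I'll zoom in to measure the gap.

```bash
python3 - <<'E'
import cv2
im=cv2.imread("pics/w3.png");cv2.imwrite("pics/w3z.png",cv2.resize(im[125:265,330:430],(600,840)[:1]+(840,),interpolation=cv2.INTER_CUBIC)[:600])
E
```

```text
(no output)
```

View pics/w3z.png

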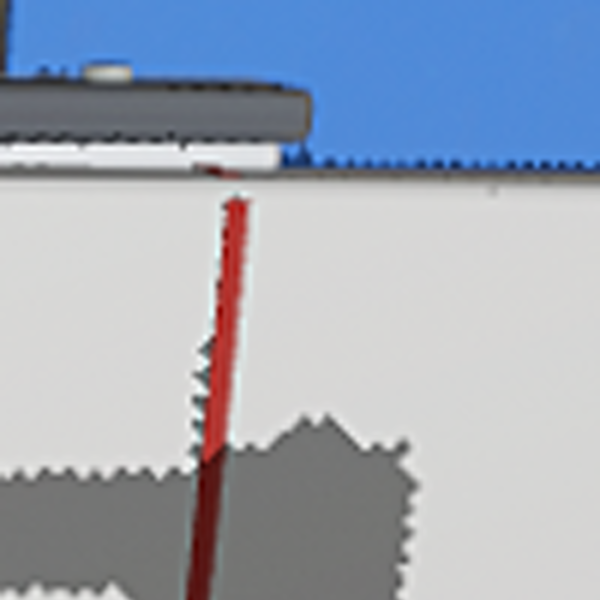

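In the crop at ×6, the line runs from (237,205) through (198,595). The guide's outward end is at about (311,95–135) and the plate's end is at about (281,157).

```bash
python3 - <<'E'
from h import *
s=np.load("s3.npy",allow_pickle=True).item()
d=np.load("s2.npy",allow_pickle=True).item()
y=np.array([.709,.705,0]);y/=np.linalg.norm(y)
W=lambda u,v,z:onz(ray("wrist",((u+.5)/6-.5+330,(v+.5)/6-.5+125),s),z)
for n,p in dict(l1=W(237,205,.082),l2=W(198,595,.082),g=W(311,95,.078),g2=W(311,130,.078),pl=W(281,157,.070)).items(): print(n,p.round(4),round(p@y*1000,1))
print("old line",[round(np.array(p)@y*1000,1) for p in ([.4187,.3412,0],[.4803,.2788,0])],"guide",[round(np.array(p)@y*1000,1) for p in ([.5048,.4369,0],[.5772,.3628,0])])
print("tcp",s['position']@y*1000, "at grasp",np.array([.4002,.2598,0])@y*1000)
E
```

```text
l1 [0.5049 0.4249 0.082 ] 657.6
l2 [0.535  0.3943 0.082 ] 657.4
g [0.5031 0.4386 0.078 ] 666.0
g2 [0.506  0.4362 0.078 ] 666.4
pl [0.5089 0.4338 0.07  ] 666.7
old line [np.float64(537.5), np.float64(537.2)] guide [np.float64(666.0), np.float64(665.1)]
tcp 586.9357344059395 at grasp 466.9694495551978
```

In the tool's units: 0.9 cm is 0.0225, 0.6 cm is 0.015.

Call:
drive_tool(increments=[[[1.5,0,0.0075,0,0],[1.5,0,0.015,0,0],[1.5,0,0.0225,0,0],[1.5,0,0.0225,0,0],[1.5,0,0.0225,0,0],[1.5,0,0.0225,0,0],[1.5,0,0.0225,0,0]]])

```text
t: 8.55
position: [0.4917, 0.3498, 0.09]
orientation: [0.386, 0.923, -0.003, -0.002]
wrist_force: [-7.6, -7.1, 10.2]
grip_width: 0.0231
finger_force: 25.0
```

```bash
python3 - <<'E'
from h import *
s=bot.get_state();print(s['t'],s['position'],s['wrist_force'],s['position']@np.array([.709,.705,0])*1000)
np.save("s4.npy",s,allow_pickle=True)
im=bot.snapshot("wrist");sc=bot.snapshot("scene")
a=cv2.resize(im[125:225,330:430,::-1],(400,400),interpolation=cv2.INTER_CUBIC);b=cv2.resize(sc[115:215,150:250,::-1],(400,400),interpolation=cv2.INTER_CUBIC)
cv2.imwrite("pics/v4.png",np.hstack([a,b]))
E
```

```text
8.55 [0.49174727 0.34975387 0.08999295] [-7.57868282 -7.09216848 10.15162041] 595.225294744349
```

View pics/v4.png

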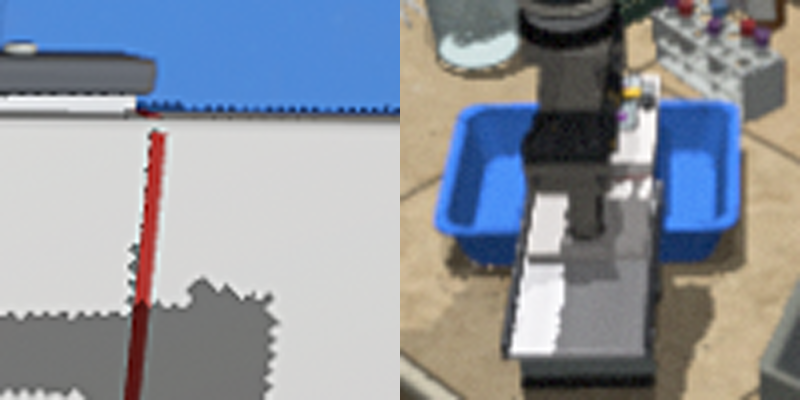

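The red line meets the plate's end: its mark on the side face is at (140,110) and the plate corner is at (137,103). By the measured move it is about 0.5 mm short. The board is level and held, so I'm handing in.

```bash
python3 -c "
from bench import bot
print(bot.close_job())"
```

```text
the job is handed in; nothing more can be done
None
```

I handed the job in at about 8.6 s of the 56 s limit, verdict not shown: the bar is closed in its catch, and the board is out over the tray with its red line about 0.5 mm from the stand's end, level and held by its knob.

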